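# Latch the specimen case and hold the leak tester on its test nipple

### The job

The specimen transport case is due for its leak check: first swing the hasp down flat onto the lid, over its staple. Then pick up the hand-held leak tester, press its coupler squarely onto the case's tilted test nipple until it snaps over and sits fully home on the green collar, and finish while still holding it gripped and pressed home against the valve spring. Leave the bottle, the jar and the tube rack standing where they are.

Things in the scene. Friction and masses are not known exactly. Their poses are not given: they have to be found in the camera images.
- case: Specimen transport case, fixed: white base 180 x 280 mm (x, y), dark grey lid 186 x 286 mm, lid top 70 mm above the bench. Origin: centre of its underside; x from the hasp side (facing the robot) to the back, z up. Brass staple 16 x 9 mm (x, y) stands 15 mm above the lid at (-54, -80) mm; nipple bracket, pad 62 x 62 mm, at (-12, 70) mm.
- hasp (a joint): Hinge of the hasp, rad: 0 = flat on the lid with its slot round the staple (latched); grows as the hasp is lifted, 1.57 = upright, more = leaning towards the robot side (-x of the case). Stops at 0 and 2.0. Stiff enough to stay where left (about 0.06 N m); no snap.
- hasp_hinge (a point): Hinge line of the hasp, at the middle of its width, fixed on the case at (-98, -80, 72.5) mm in the case frame. The hinge line runs along the case's y axis.
- hasp_tab (a point): Point on the top face of the red end tab of the steel hasp strap, 70 mm from the hinge line. Strap 36 mm wide, 3 mm thick, reaching 82 mm from the hinge; slot 32 to 57 mm from the hinge, solid tab from there to the end. Latched, the tab's top is 74 mm above the bench and lies towards +x of the case from the hinge.
- nipple: Brass test nipple fixed on the case at (-20, 70, 110) mm of its frame, tilted 30 degrees: its z axis points out along the nipple, up and towards the case's -x (robot) side. Origin: centre of the top face of the collar (46 mm across, green edge, on a 34 mm column) on which the coupler sits when home. Post 18 mm across, 36 mm tall, tapered tip.
- nipple_balls (a point): Point on the nipple's axis 22 mm above its collar, amid four sprung steel balls that bulge to 27 mm across. They make the snap: the coupler mouth meets them 25 mm above the collar, needs about 7 N of push over 5 mm, is then drawn in by them with up to 11 N and has snapped over by 8 mm above the collar.
- valve (a joint): How far the red valve pin (7 mm across, its end 46 mm above the collar on the nipple's axis) is pressed in, m: 0 = out; 0.008 = fully in, coupler home on the collar. The coupler meets it 8 mm before home. Spring: about 4 N at first, 14 N fully in; let go, it pushes the coupler back by 5 to 8 mm.
- tester: Leak tester, 0.2 to 0.33 kg, loose, standing on its open coupler mouth, 98 mm tall. Origin: centre of the mouth rim at the bottom, z up its axis. Steel tube 40 mm across to 46 mm height; inside, a 32 mm funnel mouth narrows to a 22 mm throat 4 to 8 mm up; bore ceiling 38 mm up. Any turn about its axis fits. Home: origin on the nipple's origin, z axes in line.
- tester_grip (a point): Centre of the tester's black grip block, 75 mm above its mouth rim: 42 mm (tester x) by 26 mm (tester y), from 52 to 98 mm above the rim; grasp it across y. Below it a blue flange 50 mm across (46 to 52 mm above the rim) can take the push of the fingertips.
- bottle: Bystander: brown bottle, 54 mm across, 115 mm tall, loose; origin at the centre of its foot. May have swapped places with the tester or the jar.
- jar: Bystander: clear jar with red cap, 60 mm across, 75 mm tall, loose; origin at the centre of its foot. May have swapped places with the tester or the bottle.
- tube_rack: Bystander: white rack of capped tubes, 85 x 190 mm (x, y), left of the case, 76 mm tall, loose; origin at the centre of its underside.

How it is judged:
By the outcome, as a careful person would: the job done as asked, in the order asked, and still so for the second after the job is handed in, while the arm keeps its last pose, push and grip.
It also fails if it takes over 64 s, if anything falls off the work surface, if the arm or the gripper's body presses on something with over 40 N, if the wrist force passes 120 N, or if a joint passes its speed limit or range.

### The arm

A 7-joint arm with a two-finger parallel gripper is mounted at the origin on the work surface. World frame = base frame: x ahead of the robot, y to its left, z up, the work surface at z = 0. Lengths are in m, angles in degrees, forces in N, time in s.
With the tool pointing down it reaches from about 0.425 to 0.875 m from the base axis. Payload 4.7 kg.
Tool frame: the origin (TCP) lies between the finger pads; the fingertips stand 8 mm ahead of it and the grasp point (between the pads) lies 11 mm behind it (env.tip_extent is the distance from the TCP to the fingertips, in m); z points along the fingers, y is the line along which they close (so a half turn about z gives the same grasp; the last joint's range is limited). The gripper opens to 87 mm and grips with 3 to 60 N. Pads are 19 mm wide; open, the fingers measure 117 mm over their backs; the gripper's body (75 mm by 190 mm) begins 51 mm behind the grasp point.
Start: joints at [66.583, 18.392, -4.016, 83.108, 1.295, 78.541, -3.26], TCP at [0.267, -0.593, 0.231] pointing down, gripper open.
Joint ranges: [-163.93, 163.93], [-17.29, 119.83], [-79.2, 71.16], [3.27, 140.29], [-89.18, 269.18], [5.43, 117.66], [-154.24, 154.24]. Speed limits (degrees/s): [147.25, 147.25, 180, 180, 180, 180, 180].

### API

Orientations are given as [roll, pitch, yaw] about the fixed x, y, z axes, in that order (R = Rz(yaw) Ry(pitch) Rx(roll)).
In Python, from cell import sensors, vision, workorder, env gives the robot as it stands.
- The arm moves only by the tool drive_tool, never from a script. Its argument "moves" is a list of rows, each an object of numbers: "x", "y", "z": the shift along the tool's x, y, z in mm; "rx", "ry", "rz": the turn, a rotation vector about the tool's x, y, z in rad; "fingers": the closure, from -1 (fully open) to 1 (shut). In form: [{"x": .., "y": .., "z": .., "rx": .., "ry": .., "rz": .., "fingers": ..}, ...]. A call has 1 to 20 rows; each row is the pose to reach, as a shift and turn from the pose commanded when the call began, along the tool's axes at that moment; what a row does not reach only later rows make up. A row lasts 1/8 s, in which the tool goes at most 62.5 mm and 10.7 degrees, less where a joint would pass 70% of its speed; a pose out of reach is approached as far as the arm can. A call with a gripper value outside its range is refused whole. The fingers move at their own pace and stop on an object; "force" is the grip in N (left out, the last holds). Time passes only in rows, so rows that repeat a pose let the fingers close. It gives the time, the measured TCP pose, the force, the opening and the grip force at its end, in the units of the state.
- sensors.get_obs(): the state, without advancing time (a new reading comes with each control period).
- vision.read_camera(name): name is "side" or "top"; returns a dict with "image" (420x560x3 uint8, red, green, blue), "fx", "fy", "cx", "cy" (pixels), "R" (3x3) and "t" (3): a world point X has camera coordinates R X + t. Camera axes: x right, y down, z forward; pixel columns grow to the right and rows downward; lengths in m; the calibration is good to about 2 mm. A picture is of the moment at which its call begins. There is no depth.
- workorder.sign_off(): hands the job in; it is judged then, once.
The state is a dict: "time_s": time; "qpos": joint angles; "joint_velocities": joint speeds; "effort": joint torques, N m; "tool_pos": TCP position; "tool_rot": TCP orientation; "force": force on the tool from outside, world axes, zero at the start; "wrist_torque": the same for the moment, N m; "grip_width": finger opening in m; "grasp_force": force on a finger pad.
Only numpy, scipy, OpenCV 4.12 (cv2) and the standard library are available. Lean on these libraries where they do the work, as an engineer would, in place of code of your own. Each camera call takes 0.05 s, during which the arm holds its last target. There are 200 camera calls.

## Working session

There is one attempt and no reset: what is moved stays moved. The work goes in short steps, Python scripts to look and compute and a tool call to move; the robot and the scene stay as the last step left them, time stands still between calls to the robot, and variables do not carry over. Pictures are saved under pics/ and viewed, at most 10 in all, crops included, and the job is handed in when it is done.

Besides the shell and the picture viewer there is one more tool, called after "Request:" as a command line: name --argument value ..., lists and objects as JSON in quotes. drive_tool: Moves the arm, as the interface text tells. Its arguments: {"type":"object","properties":{"moves":{"type":"array"},"force":{"type":"number"}},"required":["moves"]}

```bash
mkdir -p pics; ls; python3 - <<'E'
from cell import sensors, vision, workorder, env
import cv2,numpy as np
o=sensors.get_obs();print(o)
for n in ("side","top"):
    c=vision.read_camera(n);cv2.imwrite(f"pics/{n}0.png",c["image"][...,::-1])
    np.savez(f"{n}0.npz",**c)
    print(n,c["fx"],c["cx"],c["cy"],np.round(c["R"],3).tolist(),np.round(c["t"],3).tolist(), (-np.array(c["R"]).T@c["t"]).round(3))
E
```

```text
pics
{'time_s': 0.0, 'qpos': array([66.58352242, 18.4383991 , -4.01682449, 83.17412402,  1.2960176 ,
       78.53940067, -3.25990892]), 'joint_velocities': array([ 0.0021243 , -0.04188939,  0.04189817,  0.01532777, -0.02172841,
       -0.02662849,  0.01608616]), 'effort': array([ 4.92234194e-04, -4.91289997e+01, -4.03542425e-01, -3.12525916e+01,
       -6.38807681e-02,  4.39524197e-02,  1.84379073e-04]), 'tool_pos': array([ 0.26644867, -0.59230408,  0.22947597]), 'tool_rot': array([-1.79893379e+02,  6.23930360e-03,  2.42277370e+01]), 'force': array([ 0.06895824, -0.31045413,  0.57803534]), 'wrist_torque': array([-0.00327534,  0.01509866,  0.0081109 ]), 'grasp_force': 0.0, 'grip_width': 0.08693934174677176}
side 452.7173001072952 283.1880988188752 209.21980762901714 [[-0.993, -0.113, 0.019], [-0.086, 0.63, -0.772], [0.075, -0.768, -0.636]] [0.47, 0.123, 1.112] [0.393 0.83  0.793]
top 428.7469506809719 277.69781879896385 216.82236891768 [[-0.004, -1.0, 0.0], [-0.997, 0.004, -0.082], [0.082, -0.0, -0.997]] [0.014, 0.479, 1.235] [0.376 0.013 1.27 ]
```

View pics/side0.png

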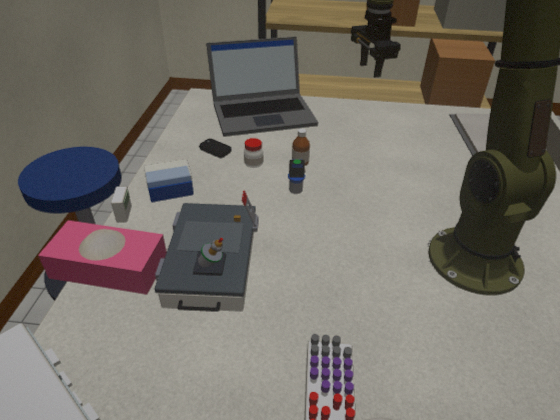

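View pics/top0.png

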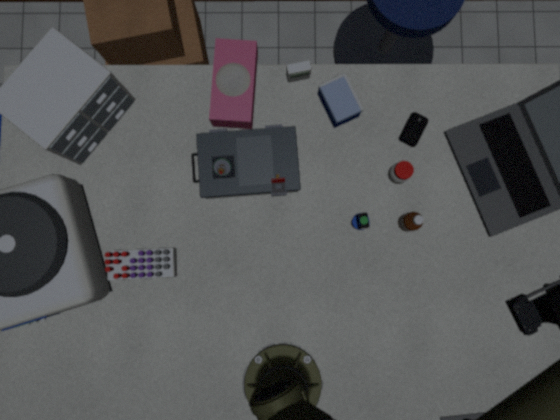

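The side view shows the case around (210,255), the raised red hasp tab at (246,200), the tester at (296,172) and the bottle and jar behind it. The top view shows the case at (248,161), the hasp at (279,182), the nipple at (223,167), the tester at (361,221) and the bottle at (411,221). I'll zoom in on the details.

```bash
python3 - <<'E'
import cv2,numpy as np
s=cv2.imread("pics/side0.png");t=cv2.imread("pics/top0.png")
a=cv2.resize(s[120:320,150:330],None,fx=3,fy=3,interpolation=cv2.INTER_CUBIC)[:600]
b=cv2.resize(t[110:240,180:380],None,fx=4,fy=4,interpolation=cv2.INTER_CUBIC)
b=cv2.convertScaleAbs(b,alpha=1.6)
cv2.imwrite("pics/sc.png",a);cv2.imwrite("pics/tc.png",b)
E
```

```text
(no output)
```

View pics/sc.png

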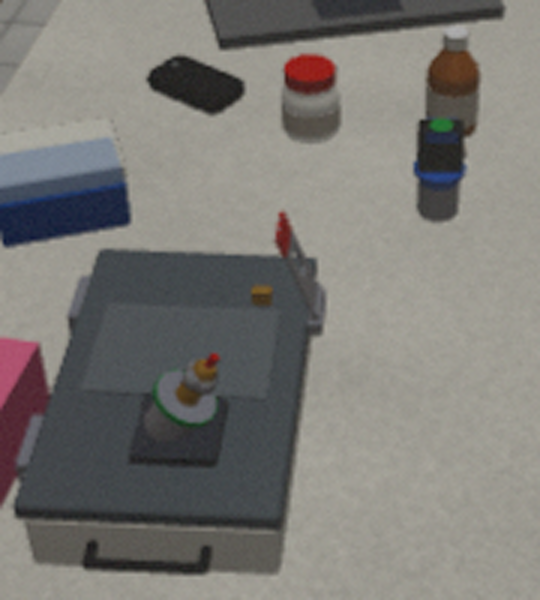

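View pics/tc.png

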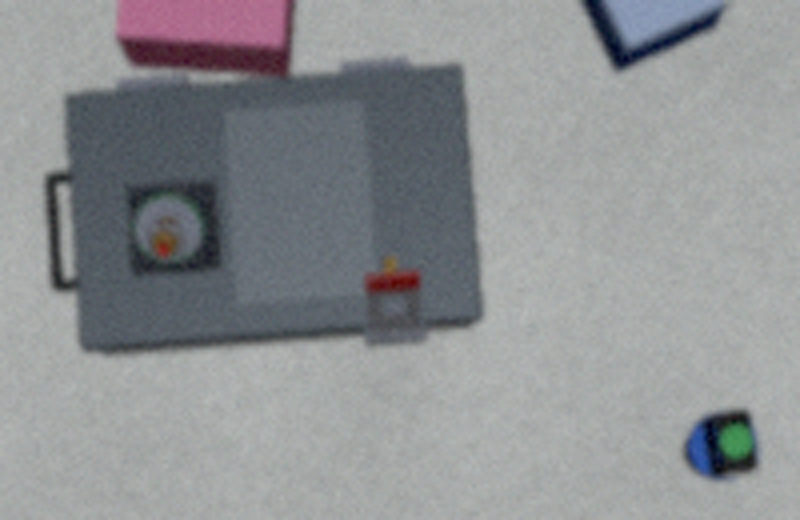

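The side crop shows the hasp about upright with its tab at (285,235) of the crop, the staple at (262,295) and the collar and pin at (185,398)/(212,360). In the top crop the lid corners are around (68,95), (462,66), (482,320) and (82,348), and the tester's green dot is at (736,441).

```bash
cat > h.py <<'E'
import cv2,numpy as np
from types import SimpleNamespace as NS
def load(n): 
    d=np.load(n); return NS(**{k:d[k] for k in d.files})
def ray(c,p):
    d=np.array([(p[0]-c.cx)/c.fx,(p[1]-c.cy)/c.fy,1.]); return -c.R.T@c.t, c.R.T@d
def plane(c,p,z):
    o,d=ray(c,p); return o+d*(z-o[2])/d[2]
def tri(c1,p1,c2,p2):
    o1,d1=ray(c1,p1);o2,d2=ray(c2,p2)
    s=np.linalg.lstsq(np.c_[d1,-d2],o2-o1,rcond=None)[0]
    a=o1+s[0]*d1;b=o2+s[1]*d2
    return (a+b)/2,np.linalg.norm(a-b)*1e3
def proj(c,X):
    q=c.R@X+c.t; return np.array([c.fx*q[0]/q[2]+c.cx,c.fy*q[1]/q[2]+c.cy])
def blobs(c,box,f,minA=6):
    """box x0,y0,x1,y1 ; f(h,s,v)->mask ; list of (area, centroid)"""
    x0,y0,x1,y1=box
    hsv=cv2.cvtColor(c.image[y0:y1,x0:x1],cv2.COLOR_RGB2HSV).astype(int)
    m=f(hsv[...,0],hsv[...,1],hsv[...,2]).astype(np.uint8)
    n,l,st,ce=cv2.connectedComponentsWithStats(m)
    return sorted([(int(st[i,4]),(ce[i]+[x0,y0]).round(1).tolist(),(st[i,:4]+[x0,y0,0,0]).tolist()) for i in range(1,n) if st[i,4]>=minA],reverse=True)
red=lambda h,s,v:((h<8)|(h>172))&(s>130)&(v>60)
green=lambda h,s,v:(h>45)&(h<80)&(s>90)
green2=lambda h,s,v:(h>45)&(h<85)&(s>60)
blue=lambda h,s,v:(h>105)&(h<125)&(s>150)&(v>40)
yel=lambda h,s,v:(h>9)&(h<30)&(s>110)
E
python3 - <<'E'
from h import *
S=load("side0.npz");T=load("top0.npz")
for nm,c,bt,bn,bh in (("S",S,(280,150,312,200),(190,220,235,275),(225,185,262,235)),("T",T,(345,205,375,235),(205,150,240,185),(262,165,295,200))):
    print(nm,"tester green",blobs(c,bt,green)," blue",blobs(c,bt,blue),"\n nip green",blobs(c,bn,green2)[:3],"red",blobs(c,bn,red),"\n hasp red",blobs(c,bh,red),"yel",blobs(c,bh,yel))
# lid in top
hsv=cv2.cvtColor(T.image,cv2.COLOR_RGB2HSV).astype(int)
r=T.image[...,0].astype(int)
sub=(r[110:215,190:310]<115).astype(np.uint8)
sub=cv2.morphologyEx(sub,cv2.MORPH_OPEN,np.ones((13,13)))
sub=cv2.morphologyEx(sub,cv2.MORPH_CLOSE,np.ones((25,25)))
cs,_=cv2.findContours(sub,cv2.RETR_EXTERNAL,2);c=max(cs,key=cv2.contourArea)
b=cv2.boxPoints(cv2.minAreaRect(c))+[190,110];print(b)
P=np.array([plane(T,p,.07) for p in b]);print(P.round(4),[np.linalg.norm(P[i]-P[i-1]).round(4) for i in range(4)],P.mean(0))
# black block in top
h=hsv[205:235,345:375]
m=((h[...,2]<45)).astype(np.uint8);ys,xs=np.nonzero(m)
print(cv2.minAreaRect(np.c_[xs,ys].astype(np.float32)+[345,205]) if 0 else cv2.minAreaRect((np.c_[xs,ys]+[345,205]).astype(np.float32)))
E
```

```text
S tester green [(30, [296.6, 161.4], [293, 159, 8, 5])]  blue [(30, [295.8, 178.7], [289, 177, 14, 4])] 
 nip green [(51, [207.2, 256.8], [201, 247, 18, 16])] red [(11, [220.5, 239.4], [219, 238, 4, 4])] 
 hasp red [(36, [244.0, 197.5], [242, 191, 5, 14])] yel [(33, [236.7, 217.6], [234, 215, 7, 6])]
T tester green [(67, [363.6, 219.8], [360, 215, 8, 10])]  blue [(48, [354.8, 222.1], [352, 216, 6, 12])] 
 nip green [] red [(6, [220.5, 172.0], [220, 171, 2, 3])] 
 hasp red [(15, [278.7, 179.0], [275, 178, 9, 3])] yel []
[[190. 110.]
 [309. 110.]
 [309. 214.]
 [190. 214.]]
[[ 0.7825  0.2626  0.07  ]
 [ 0.7813 -0.0785  0.07  ]
 [ 0.4821 -0.0756  0.07  ]
 [ 0.4833  0.2586  0.07  ]] [np.float64(0.2993), np.float64(0.3411), np.float64(0.2992), np.float64(0.3343)] [0.63230963 0.09176792 0.07      ]
((361.9807434082031, 220.4038543701172), (14.120361328125, 10.394155502319336), 78.69007110595703)
```

```bash
python3 - <<'E'
from h import *
S=load("side0.npz");T=load("top0.npz")
print("tester top",tri(S,(296.6,161.4),T,(363.6,219.8)))
print("pin",tri(S,(220.5,239.4),T,(220.5,172.0)))
print("hasp tab",tri(S,(244,197.5),T,(278.7,179.0)))
print("px",T.image[160,250],T.image[205,300],T.image[190,210],T.image[120,230])
g=cv2.GaussianBlur(T.image,(0,0),1).astype(int)
hsv=cv2.cvtColor(g.astype(np.uint8),cv2.COLOR_RGB2HSV).astype(int)
lum=g.sum(2)/3; print([lum[160,x].round() for x in range(185,210,2)],[lum[160,x].round() for x in range(290,312,2)],[lum[y,240].round() for y in range(180,206,2)])
m=(lum[118:212,185:315]<108)&(hsv[118:212,185:315,0]>60)&(hsv[118:212,185:315,0]<130)
m=m.astype(np.uint8)
m=cv2.morphologyEx(m,cv2.MORPH_CLOSE,np.ones((5,5)))
m=cv2.morphologyEx(m,cv2.MORPH_OPEN,np.ones((35,35)))
cs,_=cv2.findContours(m,cv2.RETR_EXTERNAL,2);c=max(cs,key=cv2.contourArea)
rc=cv2.minAreaRect(c);b=cv2.boxPoints(rc)+[185,118];print(b.round(1).tolist(),rc[2])
P=np.array([plane(T,p,.07) for p in b]);print(P.round(4).tolist(),[np.linalg.norm(P[i]-P[i-1]).round(4) for i in range(4)],P.mean(0))
# tester pixels
for y in range(210,234): print(y,' '.join('%3d'%(v) for v in lum[y,350:374]))
E
```

```text
tester top (array([ 0.46285014, -0.22304725,  0.0980427 ]), np.float64(0.5647510424739439))
pin (array([0.58774311, 0.16350361, 0.14681772]), np.float64(0.2889796902573891))
hasp tab (array([0.56820405, 0.00920013, 0.1398191 ]), np.float64(3.1400408487994986))
px [67 72 77] [104 105 105] [53 57 60] [79 45 61]
[np.float64(106.0), np.float64(105.0), np.float64(100.0), np.float64(71.0), np.float64(50.0), np.float64(84.0), np.float64(77.0), np.float64(58.0), np.float64(55.0), np.float64(54.0), np.float64(54.0), np.float64(55.0), np.float64(54.0)] [np.float64(59.0), np.float64(60.0), np.float64(60.0), np.float64(61.0), np.float64(78.0), np.float64(101.0), np.float64(106.0), np.float64(106.0), np.float64(107.0), np.float64(107.0), np.float64(106.0)] [np.float64(68.0), np.float64(69.0), np.float64(68.0), np.float64(64.0), np.float64(61.0), np.float64(61.0), np.float64(56.0), np.float64(50.0), np.float64(81.0), np.float64(105.0), np.float64(109.0), np.float64(108.0), np.float64(108.0)]
[[185.0, 211.0], [185.0, 118.0], [314.0, 118.0], [314.0, 211.0]] -0.0
[[0.4918, 0.2728, 0.07], [0.7591, 0.2
[... 1877 characters left out ...]

227  99  93  84  74  67  63  55  43  30  24  25  31  38  42  45  48  52  59  72  86  97 103 105 106
228 101  99  94  87  80  73  65  54  43  38  41  49  56  63  67  71  75  80  88  95 101 104 106 106
229 103 103 101  97  93  87  80  71  63  60  63  69  74  81  86  90  93  95  98 101 103 105 106 106
230 103 104 104 103 101  98  93  88  84  82  83  86  89  93  97 101 102 102 103 104 105 105 106 105
231 103 104 104 104 104 103 101  98  96  96  97  97  98 100 102 104 105 105 105 105 105 106 106 106
232 102 102 103 103 104 104 103 102 101 101 102 102 101 102 104 105 105 105 105 106 106 106 106 106
233 101 101 102 103 103 104 104 103 103 103 103 103 102 103 103 104 105 105 106 106 106 106 106 105
```

```bash
python3 - <<'E'
from h import *
S=load("side0.npz");T=load("top0.npz")
g=cv2.GaussianBlur(T.image,(0,0),.8).astype(int);lum=g.sum(2)/3
m=(lum[118:212,185:315]<82).astype(np.uint8)
m[:12]&=(g[118:130,185:315,0]<g[118:130,185:315,2]+8).astype(np.uint8)
m=cv2.morphologyEx(m,cv2.MORPH_OPEN,np.ones((25,25)))
cs,_=cv2.findContours(m,cv2.RETR_EXTERNAL,2);c=max(cs,key=cv2.contourArea)
rc=cv2.minAreaRect(c);b=cv2.boxPoints(rc)+[185,118];print(b.round(1).tolist(),rc)
P=np.array([plane(T,p,.07) for p in b]);print(P.round(4).tolist(),[np.linalg.norm(P[i]-P[i-1]).round(4) for i in range(4)])
C=P.mean(0)
# side view lid corners predicted, for cross check
for yaw in (3.5,4.1,4.7):
    a=np.radians(yaw);R=np.array([[np.cos(a),-np.sin(a),0],[np.sin(a),np.cos(a),0],[0,0,1]]);O=np.array([C[0],C[1],0])
    ax=R@[-.5,0,.866]
    pin=np.array([.58774311,.16350361,.14681772])
    print(yaw,"nipple(case)",O+R@[-.02,.07,.11],"pin end",O+R@[-.02,.07,.11]+.046*ax,"hinge",O+R@[-.098,-.08,.0725],"staple top",O+R@[-.054,-.08,.085])
    print("  side proj corners",[proj(S,O+R@np.array([sx*.093,sy*.143,.07])).round(1).tolist() for sx in(-1,1) for sy in (-1,1)],"ring",proj(S,O+R@[-.02,.07,.11]).round(1),proj(T,O+R@[-.02,.07,.11]).round(1),"staple",proj(S,O+R@[-.054,-.08,.08]))
# bottle
brown=lambda h,s,v:(h<20)&(s>100)
wh=lambda h,s,v:(s<45)&(v>125)
print("bottle",blobs(T,(395,205,430,235),brown)[:2],blobs(T,(395,205,430,235),wh)[:2],blobs(S,(288,125,315,160),brown)[:2])
print("jar",blobs(T,(385,155,420,190),red)[:2],blobs(S,(240,132,270,160),red)[:2])
E
```

```text
[[195.2, 130.8], [296.2, 125.3], [299.9, 193.0], [198.8, 198.5]] ((62.53180694580078, 43.91645431518555), (67.82646179199219, 101.21318054199219), 86.87786865234375)
[[0.7216, 0.2471, 0.07], [0.7367, -0.0415, 0.07], [0.5416, -0.0506, 0.07], [0.5269, 0.2343, 0.07]] [np.float64(0.1951), np.float64(0.289), np.float64(0.1953), np.float64(0.2852)]
3.5 nipple(case) [0.60747147 0.16595819 0.11      ] pin end [0.58451437 0.16455407 0.149836  ] hinge [0.53877424 0.01147618 0.0725    ] staple top [0.58269217 0.01416232 0.085     ]
  side proj corners [[256.7, 205.3], [243.1, 292.9], [183.9, 201.8], [153.2, 288.1]] ring [212.2 252. ] [221.4 167.4] staple [237.96930532 217.6410446 ]
4.1 nipple(case) [0.60675393 0.16570063 0.11      ] pin end [0.58381279 0.16405619 0.149836  ] hinge [0.53967816 0.01050771 0.0725    ] staple top [0.58356556 0.0136536  0.085     ]
  side proj corners [[256.1, 205.0], [243.8, 292.5], [183.2, 202.0], [153.7, 288.5]] ring [212.6 251.9] [221.5 167.7] staple [237.65314646 217.47375842]
4.7 nipple(case) [0.60603912 0.16543557 0.11      ] pin end [0.58311646 0.16355099 0.149836  ] hinge [0.54059218 0.00954876 0.0725    ] staple top [0.58444423 0.01315406 0.085     ]
  side proj corners [[255.6, 204.7], [244.6, 292.2], [182.6, 202.2], [154.4, 288.9]] ring [213.  251.9] [221.6 168. ] staple [237.33437591 217.30886218]
bottle [(169, [409.8, 221.4], [403, 213, 17, 17])] [] [(204, [300.8, 144.0], [293, 137, 16, 15])]
jar [(250, [403.5, 169.8], [395, 162, 18, 17])] [(168, [252.6, 143.8], [245, 138, 17, 13])]
```

```bash
cat >> h.py <<'E'
from scipy.spatial.transform import Rotation as Ro
def conv(p0,e0,targets):
    """targets (pos m, rpy deg) -> tool-frame rows mm, rad from commanded pose p0,e0"""
    R0=Ro.from_euler('xyz',e0,degrees=True)
    for p,e in targets:
        d=R0.inv().apply(np.array(p)-p0)*1e3; r=(R0.inv()*Ro.from_euler('xyz',e,degrees=True)).as_rotvec()
        print(d.round(1).tolist(),r.round(3).tolist())
E
python3 - <<'E'
from h import *
p0=[.267,-.593,.231];e0=[-179.9,0,24.23]
a=np.radians(4.2);u=np.array([np.cos(a),np.sin(a),0]);H=np.array([.5427,.0105,.0725])
T=lambda x,z:(H+u*x/1e3+[0,0,z/1e3+.008],[180,0,4.2])
conv(p0,e0,[([.41,-.25,.24],[180,0,14]),T(-25,150),T(-25,60)])
print("path from T(-25,60)")
p,e=T(-25,60)
conv(p,e,[T(*q) for q in((0,60),(25,60),(42,48),(56,30),(66,12),(70,0))])
print(p)
S=load("side0.npz");Tc=load("top0.npz");print(tri(S,(300.8,144),Tc,(409.8,221.4)))
E
```

```text
[271.2, -254.1, -8.6] [-0.002, 0.0, 0.179]
[475.6, -445.7, 1.3] [-0.002, 0.0, 0.35]
[475.6, -445.6, 91.3] [-0.002, 0.0, 0.35]
path from T(-25,60)
[25.0, 0.0, 0.0] [0.0, 0.0, 0.0]
[50.0, 0.0, 0.0] [0.0, 0.0, 0.0]
[67.0, 0.0, 12.0] [0.0, 0.0, 0.0]
[81.0, -0.0, 30.0] [0.0, 0.0, 0.0]
[91.0, 0.0, 48.0] [0.0, 0.0, 0.0]
[95.0, -0.0, 60.0] [0.0, 0.0, 0.0]
[0.51776714 0.00866905 0.1405    ]
(array([ 0.46051154, -0.3571649 ,  0.07334454]), np.float64(0.9754885384277798))
```

Request:
drive_tool --moves '[{"x":0,"y":0,"z":0,"fingers":1}]' --force 40

```text
invalid input at $.moves[0]: expected keys x, y, z, rx, ry, rz, fingers
```

Request:
drive_tool --moves '[{"x":44,"y":-41,"z":-5,"rx":0,"ry":0,"rz":0.03,"fingers":1},{"x":87,"y":-82,"z":-5,"rx":0,"ry":0,"rz":0.06,"fingers":1},{"x":130,"y":-122,"z":-5,"rx":0,"ry":0,"rz":0.1,"fingers":1},{"x":173,"y":-162,"z":-5,"rx":0,"ry":0,"rz":0.13,"fingers":1},{"x":216,"y":-203,"z":-5,"rx":0,"ry":0,"rz":0.16,"fingers":1},{"x":260,"y":-243,"z":-5,"rx":0,"ry":0,"rz":0.19,"fingers":1},{"x":303,"y":-284,"z":-5,"rx":0,"ry":0,"rz":0.22,"fingers":1},{"x":346,"y":-324,"z":-5,"rx":0,"ry":0,"rz":0.26,"fingers":1},{"x":390,"y":-365,"z":-5,"rx":0,"ry":0,"rz":0.29,"fingers":1},{"x":433,"y":-405,"z":0,"rx":0,"ry":0,"rz":0.32,"fingers":1},{"x":475.5,"y":-445.5,"z":10,"rx":-0.002,"ry":0,"rz":0.35,"fingers":1},{"x":475.5,"y":-445.5,"z":50,"rx":-0.002,"ry":0,"rz":0.35,"fingers":1},{"x":475.5,"y":-445.5,"z":91,"rx":-0.002,"ry":0,"rz":0.35,"fingers":1},{"x":475.5,"y":-445.5,"z":91,"rx":-0.002,"ry":0,"rz":0.35,"fingers":1},{"x":475.5,"y":-445.5,"z":91,"rx":-0.002,"ry":0,"rz":0.35,"fingers":1}]' --force 40

```text
time_s: 1.98
tool_pos: [0.5183, 0.0085, 0.1408]
tool_rot: [179.9, -0.1, 4.2]
force: [1.2, 0.0, -0.5]
grip_width: 0.0008
grasp_force: 0.0
```

Request:
drive_tool --moves '[{"x":12,"y":0,"z":0,"rx":0,"ry":0,"rz":0,"fingers":1},{"x":25,"y":0,"z":0,"rx":0,"ry":0,"rz":0,"fingers":1},{"x":38,"y":0,"z":0,"rx":0,"ry":0,"rz":0,"fingers":1},{"x":50,"y":0,"z":0,"rx":0,"ry":0,"rz":0,"fingers":1},{"x":59,"y":0,"z":6,"rx":0,"ry":0,"rz":0,"fingers":1},{"x":67,"y":0,"z":12,"rx":0,"ry":0,"rz":0,"fingers":1},{"x":75,"y":0,"z":21,"rx":0,"ry":0,"rz":0,"fingers":1},{"x":81,"y":0,"z":30,"rx":0,"ry":0,"rz":0,"fingers":1},{"x":87,"y":0,"z":39,"rx":0,"ry":0,"rz":0,"fingers":1},{"x":91,"y":0,"z":48,"rx":0,"ry":0,"rz":0,"fingers":1},{"x":94,"y":0,"z":54,"rx":0,"ry":0,"rz":0,"fingers":1},{"x":95,"y":0,"z":58,"rx":0,"ry":0,"rz":0,"fingers":1},{"x":95,"y":0,"z":60,"rx":0,"ry":0,"rz":0,"fingers":1},{"x":95,"y":0,"z":60,"rx":0,"ry":0,"rz":0,"fingers":1}]'

```text
time_s: 3.72
tool_pos: [0.6121, 0.0154, 0.0819]
tool_rot: [179.8, 0.0, 4.2]
force: [-6.2, -1.0, 14.2]
grip_width: 0.0002
grasp_force: 6.7
```

```bash
python3 - <<'E'
from h import *
p0=[.6125,.0157,.0805];e0=[180,0,4.2]
conv(p0,e0,[([.463,-.223,.19],[180,0,9.5]),([.463,-.223,.066],[180,0,9.5])])
E
```

```text
[-166.6, 227.1, -109.5] [0.0, 0.0, -0.093]
[-166.6, 227.1, 14.5] [0.0, 0.0, -0.093]
```

Request:
drive_tool --moves '[{"x":0,"y":0,"z":-40,"rx":0,"ry":0,"rz":0,"fingers":1},{"x":0,"y":0,"z":-90,"rx":0,"ry":0,"rz":0,"fingers":1},{"x":-33,"y":45,"z":-109.5,"rx":0,"ry":0,"rz":-0.02,"fingers":-1},{"x":-66,"y":90,"z":-109.5,"rx":0,"ry":0,"rz":-0.04,"fingers":-1},{"x":-100,"y":136,"z":-109.5,"rx":0,"ry":0,"rz":-0.06,"fingers":-1},{"x":-133,"y":182,"z":-109.5,"rx":0,"ry":0,"rz":-0.08,"fingers":-1},{"x":-166.6,"y":227,"z":-109.5,"rx":0,"ry":0,"rz":-0.093,"fingers":-1},{"x":-166.6,"y":227,"z":-109.5,"rx":0,"ry":0,"rz":-0.093,"fingers":-1},{"x":-166.6,"y":227,"z":-109.5,"rx":0,"ry":0,"rz":-0.093,"fingers":-1}]'

```text
time_s: 4.85
tool_pos: [0.463, -0.2225, 0.1898]
tool_rot: [179.9, -0.1, 9.5]
force: [0.2, 0.9, -0.0]
grip_width: 0.0621
grasp_force: 0.0
```

```bash
python3 - <<'E'
from cell import vision,sensors
from h import *
for n in("side","top"):
    c=vision.read_camera(n);np.savez(n+"1.npz",**c)
S=load("side1.npz");T=load("top1.npz")
A=cv2.resize(S.image[140:300,140:340],(400,320),interpolation=2);B=cv2.resize(T.image[100:260,180:440],(400,246),interpolation=2)
o=np.zeros((320,800,3),np.uint8);o[:,:400]=A;o[:246,400:]=B
cv2.imwrite("pics/c1.png",cv2.convertScaleAbs(o[...,::-1],alpha=1.4))
rs=blobs(S,(215,185,262,235),red);rt=blobs(T,(255,160,295,200),red);print(rs,rt)
if rs and rt: print(tri(S,rs[0][1],T,rt[0][1]))
o=sensors.get_obs();print(o["tool_pos"],o["tool_rot"],o["grip_width"],o["force"])
E
```

```text
[(74, [224.9, 218.7], [221, 214, 9, 11])] [(67, [276.5, 167.0], [271, 164, 12, 7])]
(array([0.61519549, 0.01518192, 0.07377247]), np.float64(0.4199046161067691))
[ 0.46358897 -0.22139726  0.18966213] [ 1.79886181e+02 -5.36594481e-02  9.65159192e+00] 0.07043708794638917 [ 0.56515907 -0.40629598 -0.01280562]
```

View pics/c1.png

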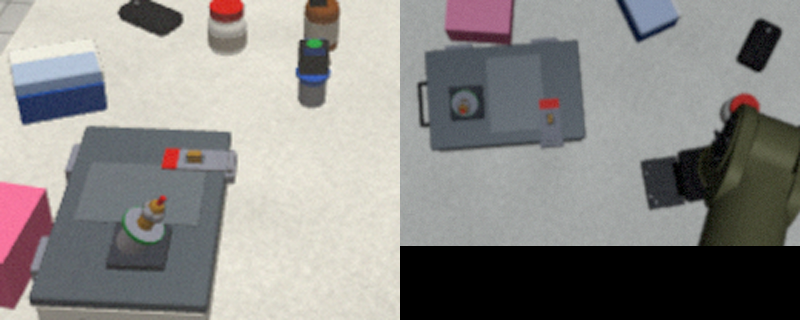

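The hasp is flat: its tab is at z=0.074, with the staple showing through the slot. In the side half the tester stands at about (313,75), and nothing else has moved. Next is the grasp.

Request:
drive_tool --moves '[{"x":0,"y":0,"z":30,"rx":0,"ry":0,"rz":0,"fingers":-1},{"x":0,"y":0,"z":60,"rx":0,"ry":0,"rz":0,"fingers":-1},{"x":0,"y":0,"z":85,"rx":0,"ry":0,"rz":0,"fingers":-1},{"x":0,"y":0,"z":105,"rx":0,"ry":0,"rz":0,"fingers":-1},{"x":0,"y":0,"z":124,"rx":0,"ry":0,"rz":0,"fingers":-1},{"x":0,"y":0,"z":124,"rx":0,"ry":0,"rz":0,"fingers":-1},{"x":0,"y":0,"z":124,"rx":0,"ry":0,"rz":0,"fingers":1},{"x":0,"y":0,"z":124,"rx":0,"ry":0,"rz":0,"fingers":1},{"x":0,"y":0,"z":124,"rx":0,"ry":0,"rz":0,"fingers":1},{"x":0,"y":0,"z":124,"rx":0,"ry":0,"rz":0,"fingers":1},{"x":0,"y":0,"z":124,"rx":0,"ry":0,"rz":0,"fingers":1},{"x":0,"y":0,"z":124,"rx":0,"ry":0,"rz":0,"fingers":1},{"x":0,"y":0,"z":124,"rx":0,"ry":0,"rz":0,"fingers":1},{"x":0,"y":0,"z":124,"rx":0,"ry":0,"rz":0,"fingers":1}]' --force 50

```text
time_s: 6.7
tool_pos: [0.4627, -0.2232, 0.0654]
tool_rot: [179.9, -0.0, 9.5]
force: [0.1, 0.5, 0.2]
grip_width: 0.026
grasp_force: 49.8
```

```bash
python3 - <<'E'
from h import *
p0=[.463,-.223,.066];e0=[180,0,9.5]
a=np.radians(4.2);ax=np.array([-.5*np.cos(a),-.5*np.sin(a),.866]);N=np.array([.611,.1653,.110])
P=N+ax*(.0655+.065);print(P)
conv(p0,e0,[([.463,-.223,.24],[180,0,9.5]),(P,[180,-30,4.2])])
E
```

```text
[0.54592523 0.16052121 0.223013  ]
[0.0, 0.0, -174.0] [0.0, 0.0, 0.0]
[145.1, -364.6, -157.0] [-0.024, 0.523, 0.09]
```

Request:
drive_tool --moves '[{"x":0,"y":0,"z":-25,"rx":0,"ry":0,"rz":0,"fingers":1},{"x":0,"y":0,"z":-65,"rx":0,"ry":0,"rz":0,"fingers":1},{"x":0,"y":0,"z":-110,"rx":0,"ry":0,"rz":0,"fingers":1},{"x":0,"y":0,"z":-150,"rx":0,"ry":0,"rz":0,"fingers":1},{"x":12,"y":-30,"z":-174,"rx":0,"ry":0,"rz":0,"fingers":1},{"x":30,"y":-75,"z":-174,"rx":-0.003,"ry":0.07,"rz":0.01,"fingers":1},{"x":48,"y":-120,"z":-174,"rx":-0.006,"ry":0.14,"rz":0.02,"fingers":1},{"x":66,"y":-165,"z":-174,"rx":-0.01,"ry":0.21,"rz":0.035,"fingers":1},{"x":84,"y":-210,"z":-174,"rx":-0.013,"ry":0.28,"rz":0.05,"fingers":1},{"x":102,"y":-255,"z":-174,"rx":-0.016,"ry":0.35,"rz":0.06,"fingers":1},{"x":118,"y":-295,"z":-170,"rx":-0.019,"ry":0.42,"rz":0.07,"fingers":1},{"x":132,"y":-332,"z":-165,"rx":-0.022,"ry":0.48,"rz":0.08,"fingers":1},{"x":141,"y":-355,"z":-160,"rx":-0.024,"ry":0.51,"rz":0.09,"fingers":1},{"x":145,"y":-364.6,"z":-157,"rx":-0.024,"ry":0.523,"rz":0.09,"fingers":1},{"x":145,"y":-364.6,"z":-157,"rx":-0.024,"ry":0.523,"rz":0.09,"fingers":1},{"x":145,"y":-364.6,"z":-157,"rx":-0.024,"ry":0.523,"rz":0.09,"fingers":1}]'

```text
time_s: 8.7
tool_pos: [0.5457, 0.159, 0.2217]
tool_rot: [179.9, -30.0, 4.2]
force: [0.6, -0.5, -2.0]
grip_width: 0.0259
grasp_force: 49.8
```

```bash
python3 - <<'E'
from cell import vision,sensors
from h import *
for n in("side","top"):
    c=vision.read_camera(n);np.savez(n+"2.npz",**c)
S=load("side2.npz");T=load("top2.npz")
A=cv2.resize(S.image[170:300,150:290],(560,520),interpolation=2);B=cv2.resize(T.image[120:230,190:250],(240,440),interpolation=2)
o=np.zeros((520,800,3),np.uint8);o[:,:560]=A;o[:440,560:]=B
cv2.imwrite("pics/c2.png",cv2.convertScaleAbs(o[...,::-1],alpha=1.4))
print("blue",blobs(S,(190,180,270,270),blue)[:3],"red",blobs(S,(195,220,240,270),red)[:3],"redtop",blobs(T,(205,150,240,185),red)[:2])
o=sensors.get_obs();print(o["tool_pos"],o["tool_rot"],o["grip_width"],o["grasp_force"],o["force"],o["wrist_torque"])
E
```

```text
blue [(115, [232.0, 220.6], [225, 209, 21, 19])] red [(10, [220.3, 239.5], [219, 238, 4, 4])] redtop []
[0.5457622  0.15925569 0.22191559] [179.88908087 -29.99598356   4.15554172] 0.02571191664073968 49.78017386980355 [ 0.10052895  0.35640445 -2.87528073] [-0.0433386   0.86963214  0.01922317]
```

View pics/c2.png

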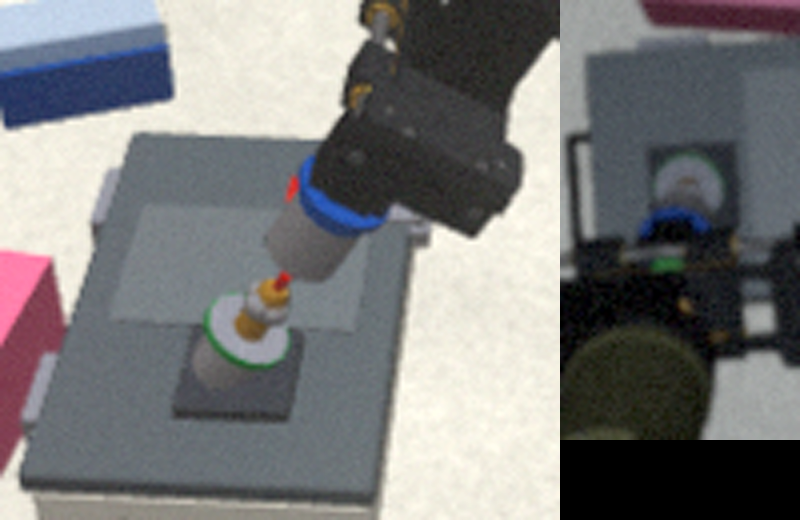

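The tester is held tilted over the nipple. In the crop, the mouth centre is at about (300,258) and the nipple line runs from (248,330) through the pin at (283,280), so the two line up to within about 1 mm in this view. I'll check numerically in both views.

```bash
python3 - <<'E'
from h import *
from cell import sensors
S=load("side2.npz");T=load("top2.npz");T0=load("top0.npz");S0=load("side0.npz")
a=np.radians(4.2);ax=np.array([-.5*np.cos(a),-.5*np.sin(a),.866])
N=np.array([.611,.1653,.110]);tcp=sensors.get_obs()["tool_pos"]
print("pin pred S,T",proj(S,N+ax*.0445),proj(T,N+ax*.0445),"seen S (220.4,239.45) T (220.5,172.0)")
g=blobs(T,(205,170,250,200),green2)[:2];print("label seen T",g,"pred",proj(T,tcp+ax*.0325))
M=tcp-ax*.0655; print("mouth pred S",proj(S,M),"mouth-N along/perp mm",1e3*(M-N)@ax,1e3*((M-N)-((M-N)@ax)*ax))
# collar: green ring fit, side0 & bright disc top0
for nm,c,b in(("S",S0,(190,235,230,275)),("T",T0,(205,150,240,182))):
    x0,y0,x1,y1=b;hs=cv2.cvtColor(cv2.GaussianBlur(c.image,(0,0),.7)[y0:y1,x0:x1],cv2.COLOR_RGB2HSV).astype(int)
    m=(hs[...,0]>40)&(hs[...,0]<88)&(hs[...,1]>(60 if nm=="S" else 45))
    ys,xs=np.nonzero(m);pts=(np.c_[xs,ys]+[x0,y0]).astype(np.float32)
    print(nm,len(pts),cv2.fitEllipse(pts) if len(pts)>5 else 0,"pred",proj(c,N-.001*ax))
E
```

```text
pin pred S,T [219.84835979 238.78976661] [220.35974986 171.53583263] seen S (220.4,239.45) T (220.5,172.0)
label seen T [(39, [216.6, 186.1], [212, 184, 10, 6]), (7, [214.0, 197.6], [212, 196, 5, 4])] pred [216.87701985 188.01419794]
mouth pred S [224.48291011 232.6402964 ] mouth-N along/perp mm 64.17442233106011 [-0.57471324 -1.29574747 -0.38245999]
S 49 ((210.3202667236328, 253.76075744628906), (12.634841918945312, 20.769203186035156), 124.56495666503906) pred [210.47901948 251.89067853]
T 16 ((115.8586196899414, 692.0718383789062), (123.94212341308594, 1089.1776123046875), 11.361066818237305) pred [221.72713505 166.05116176]
```

Request:
drive_tool --moves '[{"x":0,"y":-1.3,"z":6,"rx":0,"ry":0,"rz":0,"fingers":1},{"x":0,"y":-1.3,"z":16,"rx":0,"ry":0,"rz":0,"fingers":1},{"x":0,"y":-1.3,"z":26,"rx":0,"ry":0,"rz":0,"fingers":1},{"x":0,"y":-1.3,"z":34,"rx":0,"ry":0,"rz":0,"fingers":1},{"x":0,"y":-1.3,"z":34,"rx":0,"ry":0,"rz":0,"fingers":1}]' --force 60

```text
time_s: 9.43
tool_pos: [0.562, 0.163, 0.1912]
tool_rot: [179.9, -29.9, 4.3]
force: [-0.5, 0.1, -2.4]
grip_width: 0.0256
grasp_force: 59.8
```

```bash
cat > st.py <<'E'
from h import *
from cell import sensors
a=np.radians(4.2);ax=np.array([-.5*np.cos(a),-.5*np.sin(a),.866]);ey=np.array([-np.sin(a),np.cos(a),0]);ex=np.cross(ey,ax)
o=sensors.get_obs();M=o["tool_pos"]-ax*.0655-np.array([.610,.1653,.11])
print("s,ex,ey mm",[round(1e3*M@v,2) for v in(ax,ex,ey)],"F ax,ex,ey",[round(float(o["force"]@v),1) for v in(ax,ex,ey)],"tq",o["wrist_torque"].round(2),o["grip_width"].round(4),o["grasp_force"],o["tool_rot"].round(2),o["time_s"])
E
python3 st.py
```

```text
Traceback (most recent call last):
  File "st.py", line 5, in <module>
    print("s,ex,ey mm",[round(1e3*M@v,2) for v in(ax,ex,ey)],"F ax,ex,ey",[round(float(o["force"]@v),1) for v in(ax,ex,ey)],"tq",o["wrist_torque"].round(2),o["grip_width"].round(4),o["grasp_force"],o["tool_rot"].round(2),o["time_s"])
                                                                                                                                                            ^^^^^^^^^^^^^^^^^^^^^
AttributeError: 'float' object has no attribute 'round'
```

```bash
sed -i 's/o\["grip_width"\].round(4)/o["grip_width"]/' st.py; python3 st.py; python3 - <<'E'
from cell import vision
from h import *
c=vision.read_camera("side")["image"][195:285,165:285]
cv2.imwrite("pics/c3.png",cv2.convertScaleAbs(cv2.resize(c,(720,540),interpolation=2)[...,::-1],alpha=1.4))
E
```

```text
s,ex,ey mm [np.float64(28.84), np.float64(-0.95), np.float64(1.22)] F ax,ex,ey [-1.8, -1.6, 0.2] tq [-0.05  0.82 -0.06] 0.025584091031045066 59.770198753103614 [179.93 -29.9    4.26] 9.425
```

View pics/c3.png

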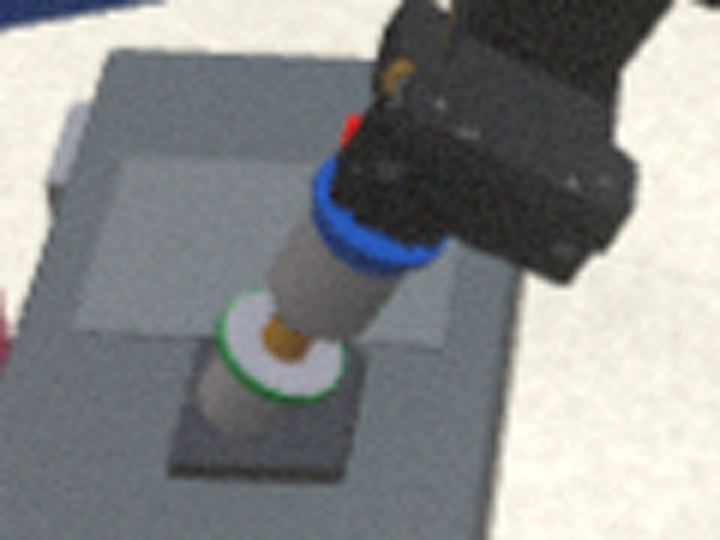

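The mouth, at about (316,313), surrounds the post and sits slightly right of the nipple axis. That agrees with the pose reading of ex -1, ey +1.2, so I'll correct by about 1 mm and press on.

Request:
drive_tool --moves '[{"x":1,"y":1.2,"z":0,"rx":0,"ry":0,"rz":0,"fingers":1},{"x":1,"y":1.2,"z":2,"rx":0,"ry":0,"rz":0,"fingers":1},{"x":1,"y":1.2,"z":4,"rx":0,"ry":0,"rz":0,"fingers":1},{"x":1,"y":1.2,"z":6,"rx":0,"ry":0,"rz":0,"fingers":1},{"x":1,"y":1.2,"z":8,"rx":0,"ry":0,"rz":0,"fingers":1},{"x":1,"y":1.2,"z":8,"rx":0,"ry":0,"rz":0,"fingers":1}]'

```text
time_s: 10.22
tool_pos: [0.5667, 0.1623, 0.1857]
tool_rot: [179.8, -29.9, 4.3]
force: [-4.9, -0.9, 1.2]
grip_width: 0.0258
grasp_force: 59.8
```

```bash
python3 st.py
```

```text
s,ex,ey mm [np.float64(21.71), np.float64(0.27), np.float64(0.22)] F ax,ex,ey [3.5, -3.7, -0.5] tq [-0.17  1.45 -0.04] 0.025772781910789962 59.77188538759947 [179.83 -29.93   4.31] 10.225
```

Request:
drive_tool --moves '[{"x":0,"y":0,"z":2,"rx":0,"ry":0,"rz":0,"fingers":1},{"x":0,"y":0,"z":4,"rx":0,"ry":0,"rz":0,"fingers":1},{"x":0,"y":0,"z":6,"rx":0,"ry":0,"rz":0,"fingers":1},{"x":0,"y":0,"z":8,"rx":0,"ry":0,"rz":0,"fingers":1},{"x":0,"y":0,"z":10,"rx":0,"ry":0,"rz":0,"fingers":1},{"x":0,"y":0,"z":12,"rx":0,"ry":0,"rz":0,"fingers":1},{"x":0,"y":0,"z":14,"rx":0,"ry":0,"rz":0,"fingers":1},{"x":0,"y":0,"z":16,"rx":0,"ry":0,"rz":0,"fingers":1},{"x":0,"y":0,"z":16,"rx":0,"ry":0,"rz":0,"fingers":1}]'

```text
time_s: 11.35
tool_pos: [0.5753, 0.1629, 0.1723]
tool_rot: [179.8, -30.0, 4.3]
force: [-6.1, -1.2, 2.5]
grip_width: 0.0259
grasp_force: 59.8
```

```bash
python3 st.py
```

```text
s,ex,ey mm [np.float64(5.86), np.float64(0.98), np.float64(0.13)] F ax,ex,ey [5.2, -4.1, -0.7] tq [-0.28  1.85 -0.14] 0.025893242327187333 59.771782318130136 [179.84 -29.99   4.3 ] 11.35
```

Request:
drive_tool --moves '[{"x":-0.4,"y":0,"z":1.5,"rx":0,"ry":0,"rz":0,"fingers":1},{"x":-0.5,"y":0,"z":3,"rx":0,"ry":0,"rz":0,"fingers":1},{"x":-0.5,"y":0,"z":4.5,"rx":0,"ry":0,"rz":0,"fingers":1},{"x":-0.5,"y":0,"z":6,"rx":0,"ry":0,"rz":0,"fingers":1},{"x":-0.5,"y":0,"z":6,"rx":0,"ry":0,"rz":0,"fingers":1}]'

```text
time_s: 11.98
tool_pos: [0.5779, 0.1631, 0.168]
tool_rot: [179.7, -30.0, 4.3]
force: [-18.6, -3.8, 16.6]
grip_width: 0.0259
grasp_force: 59.8
```

```bash
python3 st.py
```

```text
s,ex,ey mm [np.float64(0.79), np.float64(1.14), np.float64(0.2)] F ax,ex,ey [23.7, -8.0, -2.4] tq [-0.59  2.57 -0.22] 0.025918487839486703 59.7721859626472 [179.74 -29.99   4.34] 11.975
```

Request:
drive_tool --moves '[{"x":-0.5,"y":0.2,"z":0.5,"rx":0,"ry":0,"rz":0,"fingers":1},{"x":-0.6,"y":0.2,"z":1,"rx":0,"ry":0,"rz":0,"fingers":1},{"x":-0.6,"y":0.2,"z":1,"rx":0,"ry":0,"rz":0,"fingers":1},{"x":-0.6,"y":0.2,"z":1,"rx":0,"ry":0,"rz":0,"fingers":1}]'

```text
time_s: 12.48
tool_pos: [0.578, 0.1631, 0.1679]
tool_rot: [179.6, -30.0, 4.4]
force: [-30.3, -5.2, 29.0]
grip_width: 0.0258
grasp_force: 59.8
```

```bash
python3 st.py; python3 - <<'E'
from cell import vision
from h import *
r=vision.read_camera("side");np.savez("side3.npz",**r);c=r["image"][150:285,135:315]
cv2.imwrite("pics/c4.png",cv2.convertScaleAbs(cv2.resize(c,(800,600),interpolation=2)[...,::-1],alpha=1.4))
E
```

```text
s,ex,ey mm [np.float64(0.68), np.float64(1.18), np.float64(0.19)] F ax,ex,ey [40.4, -12.0, -2.9] tq [-0.79  3.49 -0.33] 0.02580541097434403 59.7764468472451 [179.64 -30.     4.38] 12.475
```

View pics/c4.png

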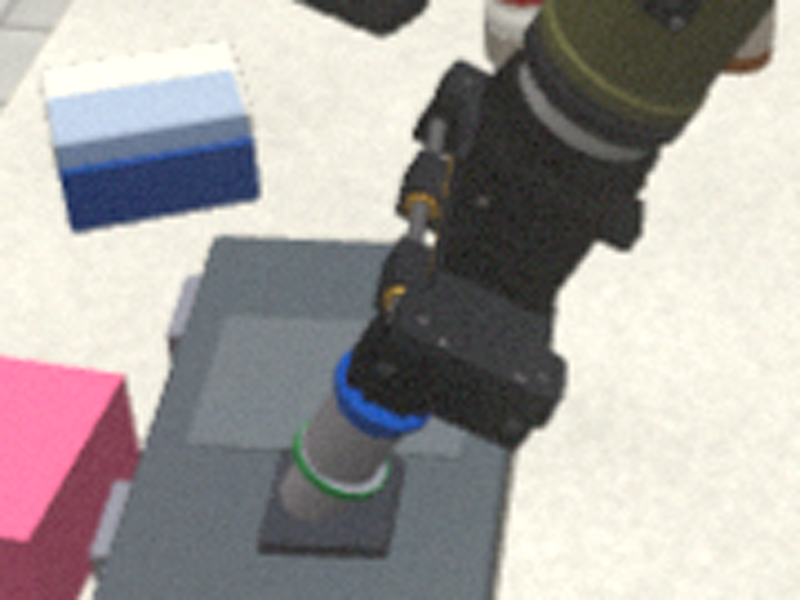

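The coupler is on the collar: the green edge shows right at the mouth, about (345,480). The stop is rigid, with 1 mm more command adding 15 N and only 0.1 mm of motion. I'll ease the push a little and check that it holds.

Request:
drive_tool --moves '[{"x":0,"y":0,"z":-0.7,"rx":0,"ry":0,"rz":0,"fingers":1},{"x":0,"y":0,"z":-0.7,"rx":0,"ry":0,"rz":0,"fingers":1},{"x":0,"y":0,"z":-0.7,"rx":0,"ry":0,"rz":0,"fingers":1},{"x":0,"y":0,"z":-0.7,"rx":0,"ry":0,"rz":0,"fingers":1},{"x":0,"y":0,"z":-0.7,"rx":0,"ry":0,"rz":0,"fingers":1},{"x":0,"y":0,"z":-0.7,"rx":0,"ry":0,"rz":0,"fingers":1}]'

```text
time_s: 13.28
tool_pos: [0.5779, 0.1631, 0.1679]
tool_rot: [179.7, -30.0, 4.4]
force: [-18.7, -4.0, 17.7]
grip_width: 0.0259
grasp_force: 59.8
```

```bash
python3 st.py; python3 - <<'E'
from cell import vision
from h import *
S=load("side3.npz");S0=load("side0.npz")
print("hasp red",blobs(S,(215,185,262,235),red)[:2],"jar",blobs(S,(235,130,275,160),red)[:1],"bottle",blobs(S,(288,125,320,170),lambda h,s,v:(h<20)&(s>100))[:1])
T=load("top0.npz");t=vision.read_camera("top")["image"]
d=np.abs(t.astype(int)-T.image).mean(2)
print("rack diff",d[240:285,105:180].mean(),"jar",d[155:190,385:420].mean(),"bottle",d[205:235,398:425].mean(),"bg",d[300:330,150:200].mean())
H=blobs(vision.read_camera("top") and type(S)(image=t),(255,160,295,200),red);print("hasp top",H[:1])
E
```

```text
s,ex,ey mm [np.float64(0.77), np.float64(1.08), np.float64(0.2)] F ax,ex,ey [24.8, -7.5, -2.6] tq [-0.53  2.63 -0.15] 0.025890243764484847 59.77275182493031 [179.73 -30.04   4.35] 13.275
hasp red [] jar [(172, [252.5, 143.9], [245, 138, 17, 13])] bottle [(22, [302.3, 163.8], [298, 162, 10, 4])]
rack diff 11.512691358024693 jar 9.16 bottle 8.27283950617284 bg 17.052
hasp top [(67, [276.5, 167.0], [271, 164, 12, 7])]
```

```bash
python3 - <<'E'
from cell import vision,workorder
from types import SimpleNamespace as NS
from h import *
t=NS(**vision.read_camera("top"));T=load("top0.npz")
br=lambda h,s,v:(h<20)&(s>100)
for c in(T,t): print(blobs(c,(395,205,430,235),br)[:1],blobs(c,(100,240,180,285),red)[:4],c.image[240:285,105:180].mean())
s=NS(**vision.read_camera("side"));S=load("side0.npz")
for c in(S,s): print(blobs(c,(300,385,360,420),red)[:4])
E
```

```text
[(169, [409.8, 221.4], [403, 213, 17, 17])] [(21, [107.1, 268.7], [105, 267, 6, 5]), (18, [123.7, 253.6], [121, 252, 6, 4]), (18, [115.6, 253.9], [112, 252, 7, 4]), (17, [116.1, 275.4], [114, 274, 5, 4])] 89.9923950617284
[(169, [409.9, 221.5], [403, 213, 17, 17])] [(21, [107.2, 268.8], [105, 267, 6, 5]), (18, [107.3, 261.4], [105, 260, 6, 4]), (17, [123.8, 253.5], [121, 252, 6, 4]), (17, [116.1, 275.4], [114, 274, 5, 4])] 95.54291358024692
[(194, [312.9, 405.2], [309, 392, 9, 28]), (188, [349.2, 406.9], [345, 394, 10, 26]), (104, [336.9, 400.3], [333, 393, 9, 16]), (94, [325.1, 412.5], [321, 406, 9, 14])]
[(191, [312.9, 405.3], [309, 392, 9, 28]), (184, [349.3, 407.0], [345, 394, 10, 26]), (100, [337.0, 400.1], [334, 393, 8, 16]), (94, [325.1, 412.5], [321, 406, 9, 14])]
```

```bash
python3 -c "
from cell import workorder
print(workorder.sign_off())"
```

```text
the job is handed in; nothing more can be done
None
```

The job is handed in, with no verdict shown: the hasp is flat over its staple, the tester is gripped and pressed home on the green collar with about 25 N, and the bottle, jar and tube rack haven't moved.

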